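Show the notched sample plate to the inspection camera

ROBOT

A 6-joint arm with a two-finger parallel gripper is mounted at the origin on a cart in front of the work surface, level with it; the furniture and walls round the work are solid. World frame = base frame: x ahead of the robot, y to its left, z up, the work surface at z = 0. Lengths are in mm, angles in rad, forces in N, time in s.
With the tool pointing down it reaches from about 350 to 975 mm from the base axis. Payload 7.1 kg.
Tool frame: the origin (TCP) lies midway between the tips of the shut fingers; the grasp point (between the pads) lies 19 mm behind it (ctrl.grasp_offset is the distance from the TCP to the grasp point, in mm); z points along the fingers, y is the line along which they close (so a half turn about z gives the same grasp; the last joint's range is limited). The gripper opens to 88 mm and grips with 3 to 60 N. Pads are 20 mm wide; open, the fingers measure 115 mm over their backs; the gripper's body (75 mm by 178 mm) begins 61 mm behind the grasp point.
Start: joints at [1.207, 0.423, 1.63, -0, 1.089, -0.019], TCP at [211.223, 588.209, 222.675] pointing down, gripper open.
Joint ranges: [-3, 3], [-0.9, 2.11], [0.09, 2.58], [-1.31, 4.45], [0.11, 2.69], [-2.54, 2.54]. Speed limits (rad/s): [2.39, 2.39, 3.01, 3.14, 3.14, 3.14].

INTERFACE

Orientations are given as a rotation vector (axis times angle).
In Python, from workcell import ctrl gives the robot as it stands. The module is installed in compiled form; this text tells all that it offers.
- The arm moves only by the tool servo_tool, never from a script. Its argument "rows" is a list of rows, each a list of 7 numbers: the turn, a rotation vector about the tool's x, y, z as a fraction of full scale, then the shift along the tool's x, y, z as a fraction of full scale, then the finger opening in mm, from 0 to 87.8. A call has 1 to 10 rows; each row is the pose to reach, as a shift and turn from the pose commanded when the call began, along the tool's axes at that moment; what a row does not reach only later rows make up. Full scale, the value 1, is 20 cm for a shift and 1.5 rad for a turn. A row lasts 1/8 s, in which the tool goes at most 62.5 mm and 10.7 degrees, less where a joint would pass 70% of its speed; a pose out of reach is approached as far as the arm can. A call with a number of a shift or a turn outside -1 to 1 is refused whole. A call with a gripper value outside its range is refused whole. The fingers move at their own pace and stop on an object; the grip force is fixed at half the most. Time passes only in rows, so rows that repeat a pose let the fingers close. It gives the time, the measured TCP pose, the force, the opening and the grip force at its end, in the units of the state.
- ctrl.get_obs(): the state, without advancing time (a new reading comes with each control period).
- ctrl.get_image(name): name is "side" or "top"; returns (picture, depth): 384x512x3 uint8, red, green, blue; 384x512 float32, mm along the optical axis (not along the pixel's ray), 0 where there is no reading.
- ctrl.camera_info(name): a dict with "intrinsics" (3x3 intrinsics, pixels), "R" (3x3) and "t" (3): a world point X has camera coordinates R X + t. Camera axes: x right, y down, z forward; pixel columns grow to the right and rows downward; lengths in mm; the calibration is good to about 2 mm. A picture is of the moment at which its call begins. camera_info takes no time and is no camera call.
- ctrl.close_job(): hands the job in; it is judged then, once.
The state is a dict: "t": time; "qpos": joint angles; "qvel": joint speeds; "joint_torque": joint torques, N m; "ee_pos": TCP position; "orientation": TCP orientation; "ft_force": force on the tool from outside, world axes, zero at the start; "moment": the same for the moment, N m; "width": finger opening in mm; "grasp_force": force on a finger pad.
Only numpy, scipy, OpenCV 4.12 (cv2) and the standard library are available. Lean on these libraries where they do the work, as an engineer would, in place of code of your own. Each camera call takes 0.05 s, during which the arm holds its last target. There are 200 camera calls.

TASK

Of the two clear blue-tinted plates standing in the wooden rack, take out the one with the small corner notch: the notch marks its frosted end, which carries the code label on one face. Pinch it by its clear part and hold it up to the inspection camera, label face up towards the lens and square to it, the label centred about 150 mm in front of the lens, the long edges level and the notched edge uppermost. Finish while holding it there still, in the gripper alone; do not touch the camera or its stand, and leave the plain plate, the horn disc, the bone strip and the tin where they are.

Things in the scene. Friction and masses are not known exactly. Their poses are not given: they have to be found in the camera images.
- sample_plate: Notched blue-tinted acrylic plate, 120 (x) x 8 (y) x 50 (z) mm, 60 g, loose, standing on a long edge in a rack slot; lifts straight out. Origin: centre of its lower long edge. +x to the frosted white end (x +20 to +60 mm; the rest is clear), +y out of the label face, +z up to the notched edge. Facing the label, the notch is at the top left. A 15 to 30 N grip across the thickness holds it.
- label (a point): Centre of the yellow code label (26 x 24 mm, dark bars) on the frosted end, on the plate's +y face: at x +36, y +4, z +24 mm in the plate's frame. Axes as the plate's: +y points out of the label.
- notch (a point): Middle of the corner notch (12 x 12 mm, in the top corner of the frosted end), at x +54, z +44 mm in the plate's frame.
- plain_plate: The other plate, same size, all clear blue, no notch and no label, standing in the other slot. Origin and axes as the sample plate's. To be left alone.
- rack: Fixed plywood rack, underside at z = 0, 146 (x) x 124 (y) mm. Origin: centre of its underside. Slots along x at y = +-40 mm; plates stand on the 11 mm base, tops 61 mm above its underside. Each slot has clips at x = +-37 to +-53 mm, 29 mm high, to 12.3 mm either side of the slot's middle, and 23 mm end lips at x = +-65 mm; between the clips the plate's faces are free down to the base.
- camera_head: Inspection camera's head: grey cylinder, 48 mm across, 67 mm long. Origin: centre of the lens front, 295 mm above z = 0. +x is the viewing direction, out of the lens to the robot's side and 38 degrees below level; y is level; +z up, square to the view. The head's body lies on the -x side.
- stand: The camera's fixed stand: foot 110 mm across, post 16 mm thick and 375 mm tall. Origin: centre of the foot's underside. The lens front hangs 85 mm from the post on the side it looks to.
- horn_disc: Black oval horn disc, 47 x 60 x 12 mm, lying on the bench, bystander. Origin: centre of its underside.
- bone_strip: Pale bone strip, 22 x 85 x 13 mm, lying on the bench, bystander. Origin: centre of its underside.
- tin: Open round tin of wax, 65 mm across, 22 mm high, bystander. Origin: centre of its underside.

How it is judged:
By the outcome, as a careful person would: the job done as asked, in the order asked, and still so for the second after the job is handed in, while the arm keeps its last pose, push and grip.
It also fails if it takes over 35 s, if anything falls off the work surface, if the arm or the gripper's body presses on something with over 40 N, if the wrist force passes 120 N, or if a joint passes its speed limit or range.

## Working session

There is one attempt and no reset: what is moved stays moved. The work goes in short steps, Python scripts to look and compute and a tool call to move; the robot and the scene stay as the last step left them, time stands still between calls to the robot, and variables do not carry over. Pictures are saved under pics/ and viewed, at most 10 in all, crops included, and the job is handed in when it is done.

Besides the shell and the picture viewer there is one more tool, called after ">>>" as name(argument=value, ...), one argument or row to a line, values as JSON. servo_tool: Moves the arm, as the interface text tells. Its arguments: {"type":"object","properties":{"rows":{"type":"array","items":{"type":"array","items":{"type":"number"}}}},"required":["rows"]}

```bash
mkdir -p pics; cat > h.py <<'E'
import numpy as np, cv2
from scipy.spatial.transform import Rotation as Ro
from workcell import ctrl
def cam(n):
    i=ctrl.camera_info(n); return np.array(i["intrinsics"]),np.array(i["R"]),np.array(i["t"])
def grab(n,f=None):
    p,d=ctrl.get_image(n)
    if f: cv2.imwrite(f"pics/{f}.png",cv2.cvtColor(p,cv2.COLOR_RGB2BGR))
    np.savez(f"{n}.npz",p=p,d=d); return p,d
def ray(n,u,v):
    K,R,t=cam(n); d=R.T@np.linalg.inv(K)@np.array([u,v,1.]); return -R.T@t,d
def onz(n,u,v,z):
    o,d=ray(n,u,v); return o+d*(z-o[2])/d[2]
def pt(n,u,v,d):
    o,r=ray(n,u,v); return o+r*d
def proj(n,X):
    K,R,t=cam(n); c=K@(R@np.array(X)+t); return c[:2]/c[2]
E
python3 - <<'E'
from h import *
np.set_printoptions(precision=2,suppress=True)
for n in("top","side"):
    p,d=grab(n,n+"0"); K,R,t=cam(n); print(n,K,"pos",-R.T@t,R)
a=[cv2.imread(f"pics/{n}0.png") for n in("top","side")]
print(ctrl.get_obs())
E
```

```text
top [[423.22   0.   264.23]
 [  0.   423.22 194.83]
 [  0.     0.     1.  ]] pos [ 466.26   43.32 1286.83] [[-0.01 -1.   -0.  ]
 [-0.99  0.01 -0.13]
 [ 0.13 -0.   -0.99]]
side [[388.44   0.   253.72]
 [  0.   388.44 191.2 ]
 [  0.     0.     1.  ]] pos [  36.29 -748.65  848.46] [[ 0.8  -0.6  -0.  ]
 [-0.34 -0.45 -0.83]
 [ 0.5   0.66 -0.56]]
{'t': 0.1, 'qpos': array([ 1.21,  0.42,  1.63,  0.  ,  1.09, -0.02]), 'qvel': array([-0., -0., -0.,  0.,  0., -0.]), 'joint_torque': array([  0.  , -54.56, -27.43,   0.06,   0.02,  -0.  ]), 'ee_pos': array([211.05, 587.77, 222.  ]), 'orientation': array([-0.54, -3.09,  0.  ]), 'ft_force': array([ 0.14, -0.86,  0.82]), 'moment': array([-0.05,  0.02,  0.01]), 'grasp_force': 0.0, 'width': 88.01200829693177}
```

View pics/top0.png

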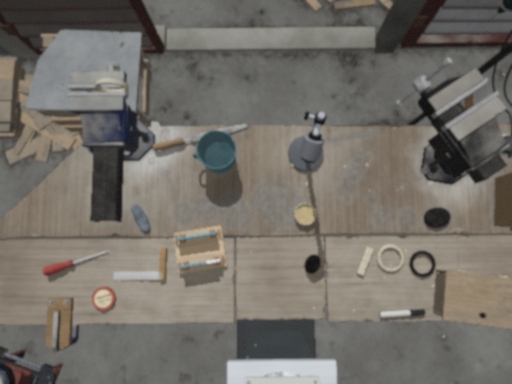

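View pics/side0.png

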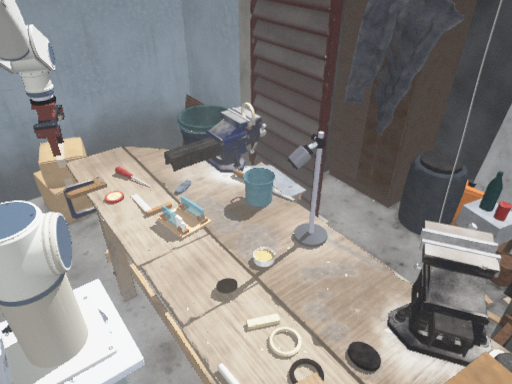

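Top shows the rack at about (200,249), the stand foot at (304,153) and the post top and head at about (315,125). Side shows the rack at about (187,218) and the camera head at about (302,153). Next I'll enlarge both areas.

```bash
python3 - <<'E'
from h import *
np.set_printoptions(precision=1,suppress=True)
t=cv2.imread("pics/top0.png");s=cv2.imread("pics/side0.png")
z=lambda im,u,v,w,h,k:cv2.resize(im[v:v+h,u:u+w],None,fx=k,fy=k,interpolation=cv2.INTER_CUBIC)
A=np.hstack([z(t,168,216,66,66,6),z(s,155,190,66,66,6)])
B=np.hstack([z(t,280,100,66,33,6),z(s,280,125,66,33,6)])
cv2.imwrite("pics/crop1.png",np.vstack([A,B]))
p=np.load("top.npz");d=p["d"]
hsv=cv2.cvtColor(p["p"],cv2.COLOR_RGB2HSV)
# depth-based heights around rack
for v in range(222,280,3):
    print(v,[int(pt("top",u,v,d[v,u])[2]) if d[v,u]>0 else -1 for u in range(170,232,4)])
print()
for v in range(106,140,3):
    print(v,[int(pt("top",u,v,d[v,u])[2]) if d[v,u]>0 else -1 for u in range(292,336,3)])
for uv in [(175,235),(221,226),(226,268),(180,275)]: print(uv,onz("top",*uv,15))
E
```

```text
222 [6, 7, 4, 4, 6, 0, 2, 1, 0, 5, 3, 4, 3, 5, 1, 7]
225 [5, 3, 5, 5, 5, 2, 7, 5, 6, 2, 6, 6, 7, 5, 5, 2]
228 [5, 0, 4, 6, 2, 2, 1, 2, 14, 9, 7, 8, 13, 1, 4, 9]
231 [3, 0, 3, 12, 12, 10, 12, 8, 14, 14, 31, 59, 21, 6, 4, 5]
234 [7, 11, 9, 29, 7, 8, 65, 59, 61, 61, 58, 30, 9, 11, 5, 9]
237 [-21, 11, 59, 61, 62, 59, 40, 11, 13, 13, 28, 23, 11, 9, -25, -26]
240 [-3, 9, 18, 27, 10, 14, 13, 9, 7, 10, 12, 11, 15, 10, -3, -2]
243 [-8, -2, 12, 11, 14, 12, 9, 10, 5, 9, 11, 15, 9, 12, 1, -2]
246 [0, 0, 11, 8, 13, 10, 10, 10, 9, 9, 10, 12, 10, 5, -5, -4]
249 [-4, -3, 12, 7, 11, 11, 12, 11, 9, 6, 13, 3, 12, 15, -4, 0]
252 [-1, -1, 13, 11, 9, 10, 12, 9, 12, 9, 11, 6, 13, 7, 0, 0]
255 [1, -1, 9, 9, 9, 9, 9, 10, 14, 9, 8, 11, 11, 25, -3, -2]
258 [-4, 1, 5, 12, 9, 10, 12, 8, 10, 12, 13, 26, 12, 21, -2, -7]
261 [2, -1, 8, 9, 26, 15, 8, 10, 60, 61, 62, 60, 43, 16, 11, -1]
264 [0, -2, 18, 11, 57, 58, 57, 60, 8, 11, 11, 28, 14, 12, 7, -3]
267 [-2, 0, 15, 13, 28, 12, 7, 10, 12, 12, 9, 12, 11, -2, -2, 3]
270 [-1, -2, 8, 12, 17, 12, 15, 12, 0, 0, -2, -3, 0, -5, -1, 3]
273 [0, 2, -1, -2, -4, -1, -5, 1, -2, 2
[... 515 characters left out ...]
812]
118 [-811, -820, -818, -818, 351, 355, 347, 351, 366, 372, 376, 365, -817, -806, -821]
121 [-818, -820, -823, -808, -811, -822, -805, -821, 358, 362, 364, 356, -815, -821, -813]
124 [-811, -813, -807, -816, -824, -824, -820, -813, 350, 355, 347, -807, -806, -821, -805]
127 [10, 6, -1, 8, 8, 7, 4, 285, 350, 348, 4, 7, 5, 7, 1]
130 [3, 4, 2, 4, 2, 10, 8, 270, 347, 347, 4, 9, 4, 5, 3]
133 [9, 0, 1, 3, 6, 4, 344, 340, 345, 329, 8, 2, 5, 5, 8]
136 [4, 4, 4, 15, 18, 331, 342, 343, 348, 347, 5, 2, 2, 1, 3]
139 [7, 16, 16, 21, 329, 342, 340, 345, 347, 342, 328, 0, 2, 3, 0]
(175, 235) [516.8 311.5  15. ]
(221, 226) [542.5 173.9  15. ]
(226, 268) [418.  158.5  15. ]
(180, 275) [398.8 294.5  15. ]
```

View pics/crop1.png

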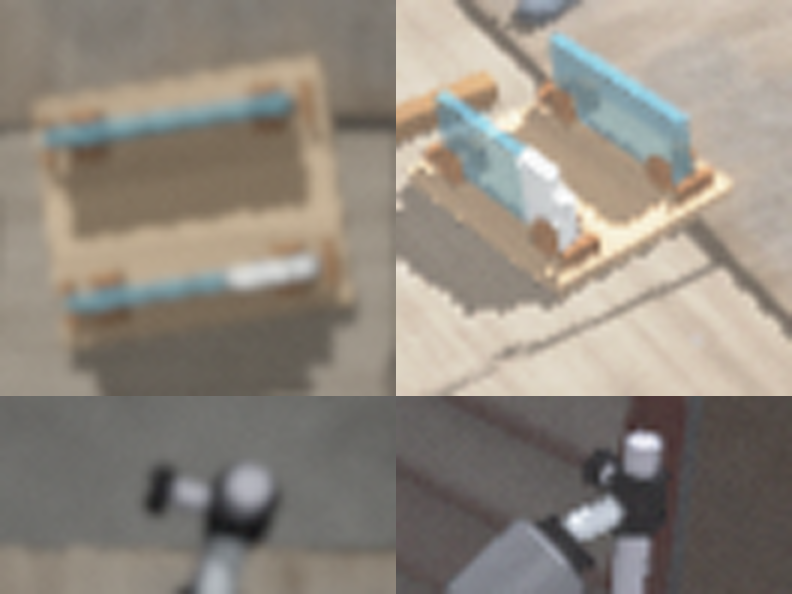

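The sample plate is in the slot nearer the robot. Its frosted end points right in the top view (−y), so the label face looks toward +x, away from the side camera. Now I'll measure the plate and the camera head.

```bash
python3 - <<'E'
from h import *
from scipy.optimize import least_squares
np.set_printoptions(precision=1,suppress=True)
def cloud(n):
    d=np.load(n+".npz")["d"]; v,u=np.nonzero(d>0); K,R,t=cam(n)
    c=np.stack([u,v,np.ones_like(u)])*d[v,u]; return (R.T@(np.linalg.inv(K)@c-t[:,None])).T,u,v
P,u,v=cloud("top")
m=(P[:,2]>50)&(P[:,2]<75)&(P[:,0]<480)&(P[:,0]>400)&(P[:,1]>150)&(P[:,1]<310)
q=np.array([onz("top",a,b,61) for a,b in zip(u[m],v[m])])
r=cv2.minAreaRect(q[:,:2].astype(np.float32)); print("plate",len(q),r,q.mean(0))
im=np.load("top.npz")["p"][v[m],u[m]].astype(int)
w=im[:,0]>150; print("frost mean",q[w].mean(0),"clear",q[~w].mean(0),w.sum())
dd=cv2.fitLine(q[:,:2].astype(np.float32),cv2.DIST_L2,0,.01,.01).ravel();print("line",dd, np.degrees(np.arctan2(dd[1],dd[0])))
# post top & foot
k=(P[:,2]>370)&(P[:,2]<390)&(u>310)&(u<335)&(v>105)&(v<125); print("posttop",P[k].mean(0),k.sum())
C=[]
for n in("top","side"):
    P,u,v=cloud(n)
    k=(P[:,2]>245)&(P[:,2]<365)&(abs(P[:,0]-690)<70)&(abs(P[:,1]+85)<80); print(n,k.sum(),P[k].min(0),P[k].max(0)); C.append(P[k]); np.save(n+"h.npy",P[k])
    if n=="top":
        for zc in (255,280,310,340):
            kk=k&(abs(P[:,2]-zc)<8); print(zc,P[kk].mean(0) if kk.any() else 0,kk.sum())
t=cv2.imread("pics/top0.png");s=cv2.imread("pics/side0.png")
z=lambda im,u,v,w,h,k:cv2.resize(im[v:v+h,u:u+w],None,fx=k,fy=k,interpolation=cv2.INTER_CUBIC)
cv2.imwrite("pics/crop2.png",np.hstack([z(t,280,105,50,75,8),z(s,280,125,50,75,8)]))
E
```

```text
plate 111 ((435.4320068359375, 231.5565643310547), (7.861060619354248, 120.64932250976562), 8.54317855834961) [434.8 235.3  61. ]
frost mean [439.5 210.1  61. ] clear [431.1 255.2  61. ] 49
line [  0.1  -1.  434.8 235.3] -81.41536
posttop [765.1 -84.6 378.9] 44
top 658 [673.1 -96.2 297.7] [759.4 -41.9 365. ]
255 0 0
280 0 0
310 [684.8 -60.5 312.4] 71
340 [717.2 -71.  340.9] 306
side 563 [670.4 -97.3 245.8] [760.  -46.4 365. ]
```

View pics/crop2.png

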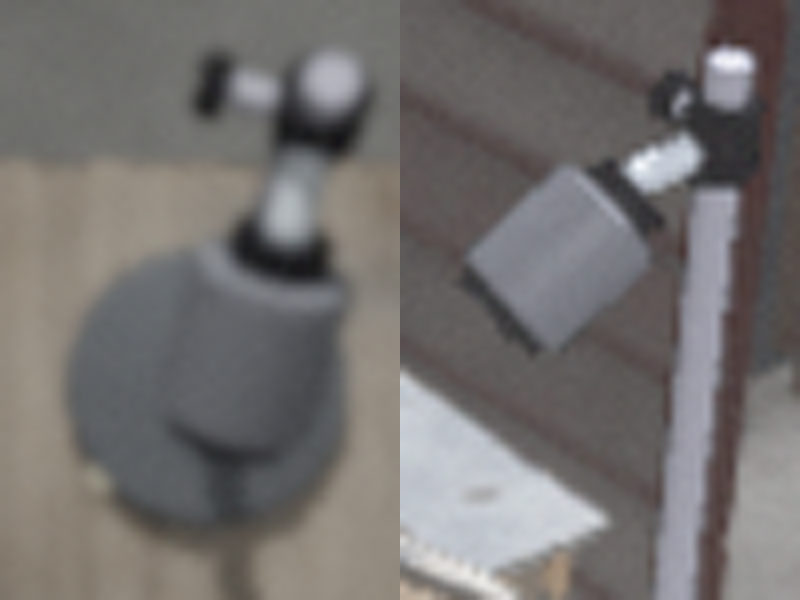

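The grey head points down toward the robot. In the top crop it runs slightly left of the image's downward direction (yaw tilt).

```bash
python3 - <<'E'
from h import *
from scipy.optimize import least_squares
np.set_printoptions(precision=2,suppress=True)
A=[np.load(n+"h.npy") for n in("top","side")]
c38,s38=np.cos(np.radians(38)),np.sin(np.radians(38))
def ax(y): return np.array([c38*np.cos(y),c38*np.sin(y),-s38])
def fit(P,x0,post=None):
    for _ in range(4):
        d=ax(x0[2]); r=P-np.array([x0[0],x0[1],295]); a=r@d; rr=np.linalg.norm(r-np.outer(a,d),axis=1)
        Q=P[(a>-62)&(a<-8)&(abs(rr-24)<12)]
        f=lambda x:(lambda r,d:np.linalg.norm(r-np.outer(r@d,d),axis=1)-24)(Q-np.array([x[0],x[1],295]),ax(x[2]))
        s=least_squares(f,x0,loss="soft_l1",f_scale=3); x0=s.x
    d=np.array([765.1,-84.6])-x0[:2]
    print(len(Q),x0,"yaw",np.degrees(x0[2]),"rms",f(x0).std(),"post dist",np.hypot(*d),"post yaw",np.degrees(np.arctan2(-d[1],-d[0])))
    return x0
x0=[682,-62,np.radians(165)]
fit(A[0],x0);fit(A[1],x0);fit(np.vstack(A),x0)
E
```

```text
457 [685.67 -63.     2.87] yaw 164.43295317795292 rms 2.790655876376269 post dist 82.31902159780427 post yaw 164.78552950709886
323 [682.69 -60.63   2.93] yaw 167.84654861603153 rms 2.6111088253375065 post dist 85.82910026452281 post yaw 163.7813366421611
780 [685.11 -62.32   2.9 ] yaw 166.0712113331923 rms 2.9761017992397196 post dist 83.03711121171617 post yaw 164.43750629441837
```

```bash
cat >> h.py <<'E'
def goto(pos,R,frm=None):
    o=ctrl.get_obs(); p=np.array(o["ee_pos"]); R0=Ro.from_rotvec(o["orientation"]).as_matrix()
    print("at",p.round(1),"turn",(Ro.from_matrix(R0.T@R).as_rotvec()/1.5).round(4),"shift",(R0.T@(np.array(pos)-p)/200).round(4),"t",o["t"],"w",o["width"],"g",o["grasp_force"])
def platetool(x,y): # tool axes from plate axes x (to frost), y (label normal)
    x=np.array(x)/np.linalg.norm(x); y=np.array(y)/np.linalg.norm(y); return np.stack([-x,y,-np.cross(x,y)],1)
a=np.radians(8.55)
RG=platetool([np.sin(a),-np.cos(a),0],[np.cos(a),np.sin(a),0])
PG=np.array([434.7,236.5,23.])
yw=np.radians(165);c,s=np.cos(np.radians(38)),np.sin(np.radians(38))
LENS=np.array([683.7,-62.3,295]);CAM=np.array([c*np.cos(yw),c*np.sin(yw),-s]);UP=np.array([s*np.cos(yw),s*np.sin(yw),c])
PY=-CAM;PX=np.cross(PY,UP);RF=platetool(PX,PY)
E
python3 -c "
from h import *
goto(PG+[0,0,100],RG)
L=LENS+150*CAM; print(L, L-41*PX+(33-24-19)*UP-4*PY)
"
```

```text
at [211.1 587.8 222. ] turn [-8.000e-04  5.000e-04  7.178e-01] shift [-1.6461 -1.2743  0.4966] t 0.1 w 88.01200829693177 g 0.0
[569.52600925 -31.70717138 202.6507787 ] [583.03978354   7.11814711 192.30802526]
```

>>> servo_tool(
  rows=[
    [0,0,0.12,-0.14,-0.11,0,50],
    [0,0,0.24,-0.28,-0.21,0,50],
    [0,0,0.36,-0.42,-0.32,0,50],
    [0,0,0.48,-0.56,-0.43,0,50],
    [0,0,0.6,-0.7,-0.54,0.1,50],
    [0,0,0.718,-0.82,-0.637,0.2,50],
    [0,0,0.718,-0.9,-0.7,0.2,50],
  ],
)

```text
t: 0.98
ee_pos: [333.0, 393.6, 181.3]
orientation: [-2.049, -2.381, 0.006]
ft_force: [-1.4, 0.9, -0.6]
width: 50.0
grasp_force: 0.0
```

```bash
python3 -c "
from h import *
goto(PG+[0,0,100],RG)"
```

```text
at [333.  393.6 181.3] turn [-0.0018  0.0015  0.0004] shift [-0.8517  0.3862  0.2926] t 0.975 w 49.99071560381643 g 0.0
```

>>> servo_tool(
  rows=[
    [0,0,0,-0.25,0.12,0.09,50],
    [0,0,0,-0.5,0.24,0.18,50],
    [0,0,0,-0.7,0.33,0.25,50],
    [0,0,0,-0.83,0.38,0.29,50],
    [0,0,0,-0.83,0.38,0.29,50],
    [0,0,0,-0.83,0.38,0.29,50],
  ],
)

```text
t: 1.72
ee_pos: [433.4, 243.5, 125.3]
orientation: [2.048, 2.382, 0.002]
ft_force: [0.6, 0.1, -0.3]
width: 49.9
grasp_force: 0.0
```

```bash
python3 -c "
from h import *
goto(PG,RG)
p,d=grab('side'); q,e=grab('top')
z=lambda im,u,v,w,h,k:cv2.resize(im[v:v+h,u:u+w,::-1],None,fx=k,fy=k,interpolation=cv2.INTER_CUBIC)
cv2.imwrite('pics/crop3.png',np.hstack([z(p,140,165,80,80,5),z(q,160,210,80,80,5)]))
for n in('side','top'): print(n,[proj(n,x).round(1) for x in (PG,PG+[0,0,38],ctrl.get_obs()['ee_pos'])])
"
```

```text
at [433.4 243.5 125.3] turn [ 0.0005 -0.0004  0.001 ] shift [-0.0358  0.001   0.5115] t 1.725 w 49.92595031758913 g 0.0
side [array([173.3, 221.6]), array([172. , 212.7]), array([168.1, 196. ])]
top [array([199.3, 262.6]), array([197.3, 263. ]), array([190.9, 264.3])]
```

View pics/crop3.png

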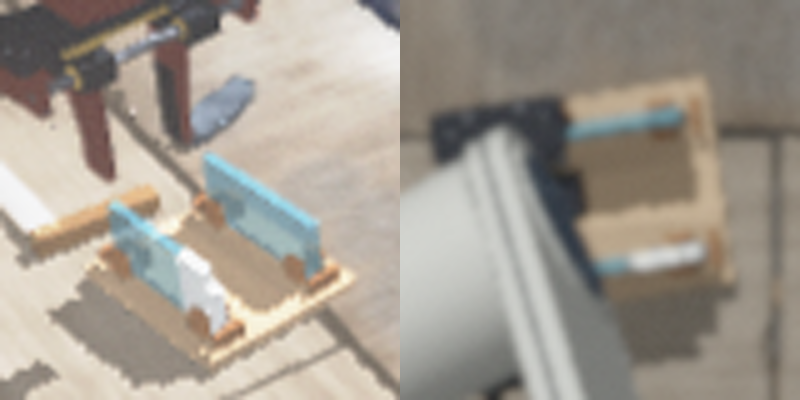

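The fingers straddle the sample plate's line, and the predicted pinch point lands on its clear top edge at crop (160,238). I'll descend and close.

>>> servo_tool(
  rows=[
    [0,0,0.001,-0.036,0.001,0,50],
    [0,0,0.001,-0.036,0.001,0.15,50],
    [0,0,0.001,-0.036,0.001,0.3,50],
    [0,0,0.001,-0.036,0.001,0.42,50],
    [0,0,0.001,-0.036,0.001,0.51,50],
    [0,0,0.001,-0.036,0.001,0.51,50],
    [0,0,0.001,-0.036,0.001,0.51,25],
    [0,0,0.001,-0.036,0.001,0.51,25],
    [0,0,0.001,-0.036,0.001,0.51,14],
    [0,0,0.001,-0.036,0.001,0.51,14],
  ],
)

```text
t: 3.08
ee_pos: [434.6, 235.7, 23.1]
orientation: [2.052, 2.379, 0.001]
ft_force: [-0.0, -0.6, -0.0]
width: 15.6
grasp_force: 0.0
```

>>> servo_tool(
  rows=[
    [0,0,0,0,0,0,8],
    [0,0,0,0,0,0,4],
    [0,0,0,0,0,0,2],
    [0,0,0,0,0,0,0],
    [0,0,0,0,0,0,0],
  ],
)

```text
t: 3.7
ee_pos: [434.7, 235.8, 22.8]
orientation: [2.052, 2.379, 0.001]
ft_force: [1.0, -0.7, 1.8]
width: 8.0
grasp_force: 30.0
```

Gripped at 30 N with a width of 8.0 mm and little side force. Lifting straight up.

>>> servo_tool(
  rows=[
    [0,0,0,0,0,-0.05,0],
    [0,0,0,0,0,-0.12,0],
    [0,0,0,0,0,-0.22,0],
    [0,0,0,0,0,-0.34,0],
    [0,0,0,0,0,-0.48,0],
    [0,0,0,0,0,-0.64,0],
    [0,0,0,0,0,-0.8,0],
    [0,0,0,0,0,-0.9,0],
    [0,0,0,0,0,-0.95,0],
    [0,0,0,0,0,-0.95,0],
  ],
)

```text
t: 4.95
ee_pos: [434.1, 235.6, 213.2]
orientation: [2.052, 2.379, 0.001]
ft_force: [-0.2, -0.8, 0.0]
width: 7.8
grasp_force: 30.0
```

```bash
python3 -c "
from h import *
# hold-off pose: 40 mm back from final along -view (further from lens)
L=LENS+190*CAM; z=11+0
# grasp in plate frame: TCP at x=-4.3,z=12 (23-11)
F=L-40.3*PX+(12-24)*UP-4*PY; print(F)
goto(F,RF)"
```

```text
[553.60157932  14.28139683 166.10554474]
at [434.1 235.6 213.2] turn [-0.4357 -0.0906  0.2627] shift [-1.1822  0.4286  0.2354] t 4.95 w 7.848583823422675 g 29.99891459941864
```

>>> servo_tool(
  rows=[
    [-0.03,-0.005,0.015,-0.05,0.02,0,0],
    [-0.07,-0.015,0.04,-0.13,0.05,0,0],
    [-0.12,-0.025,0.07,-0.24,0.09,0.02,0],
    [-0.18,-0.037,0.11,-0.36,0.13,0.04,0],
    [-0.24,-0.05,0.145,-0.49,0.18,0.06,0],
    [-0.3,-0.062,0.18,-0.62,0.23,0.08,0],
    [-0.36,-0.075,0.217,-0.74,0.27,0.1,0],
    [-0.41,-0.085,0.247,-0.84,0.31,0.12,0],
    [-0.435,-0.09,0.262,-0.9,0.33,0.13,0],
    [-0.4357,-0.0906,0.2627,-0.92,0.34,0.14,0],
  ],
)

```text
t: 6.2
ee_pos: [527.6, 63.5, 186.6]
orientation: [2.039, 1.567, 0.525]
ft_force: [0.1, -0.1, -0.0]
width: 8.0
grasp_force: 30.0
```

```bash
python3 -c "
from h import *
goto(LENS+190*CAM-40.3*PX+(12-24)*UP-4*PY,RF)"
```

```text
at [527.6  63.5 186.6] turn [-0.0069  0.0024  0.0018] shift [-0.2038  0.0874  0.197 ] t 6.2 w 7.9811236576555995 g 30.001172125339508
```

>>> servo_tool(
  rows=[
    [0,0,0,-0.05,0.02,0.05,0],
    [0,0,0,-0.1,0.04,0.1,0],
    [0,0,0,-0.15,0.065,0.15,0],
    [0,0,0,-0.19,0.085,0.19,0],
    [0,0,0,-0.204,0.087,0.197,0],
    [0,0,0,-0.204,0.087,0.197,0],
    [0,0,0,-0.204,0.087,0.197,0],
  ],
)

```text
t: 7.08
ee_pos: [557.5, 16.2, 178.0]
orientation: [2.051, 1.573, 0.518]
ft_force: [-0.4, -0.4, -0.1]
width: 7.8
grasp_force: 30.0
```

```bash
python3 -c "
from h import *
np.set_printoptions(precision=2,suppress=True)
goto(LENS+150*CAM-40.3*PX+(12-24)*UP-4*PY,RF)
p,d=grab('top'); s,e=grab('side')
z=lambda im,u,v,w,h,k:cv2.resize(im[v:v+h,u:u+w,::-1],None,fx=k,fy=k,interpolation=cv2.INTER_CUBIC)
cv2.imwrite('pics/crop4.png',np.hstack([z(p,240,110,100,100,4),z(s,210,120,100,100,4)]))
o=ctrl.get_obs(); R=Ro.from_rotvec(o['orientation']).as_matrix(); L=o['ee_pos']+R@[-40.3,4,-12]
print('label pred',L,proj('top',L),proj('side',L))
"
```

```text
at [557.5  16.2 178. ] turn [-0.02  0.    0.  ] shift [-0.01  0.15  0.03] t 7.075 w 7.841352668298482 g 29.999099671840668
label pred [543.22 -21.56 190.19] [289.46 221.02] [243.   206.58]
```

View pics/crop4.png

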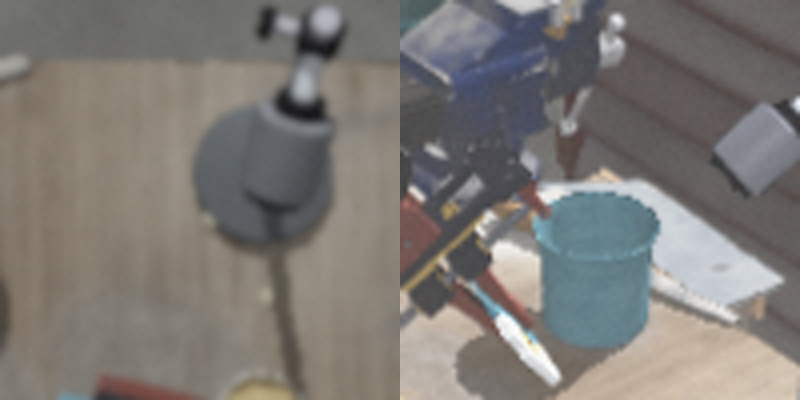

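The side crop shows the plate edge-on at about (530,340), held by the fingers with nothing touching. The top crop was cut above the plate. I'll close in to the final distance and check the label there.

>>> servo_tool(
  rows=[
    [-0.01,0,0,-0.005,0.04,0.01,0],
    [-0.02,0,0,-0.01,0.09,0.02,0],
    [-0.02,0,0,-0.01,0.13,0.03,0],
    [-0.02,0,0,-0.01,0.15,0.03,0],
    [-0.02,0,0,-0.01,0.15,0.03,0],
    [-0.02,0,0,-0.01,0.15,0.03,0],
  ],
)

```text
t: 7.92
ee_pos: [583.6, 6.8, 190.9]
orientation: [2.029, 1.555, 0.537]
ft_force: [-0.5, 0.1, -1.8]
width: 8.1
grasp_force: 30.0
```

```bash
cat > chk.py <<'E'
from h import *
import sys
np.set_printoptions(precision=2,suppress=True)
goto(LENS+150*CAM-40.3*PX+(12-24)*UP-4*PY,RF)
p,d=grab('top'); s,e=grab('side')
o=ctrl.get_obs(); R=Ro.from_rotvec(o['orientation']).as_matrix(); L=o['ee_pos']+R@[-40.3,4,-12]
print('label pred',L,proj('top',L),proj('side',L))
K,Rc,t=cam('top')
hsv=cv2.cvtColor(p,cv2.COLOR_RGB2HSV); u0,v0=proj('top',L)
u,v=np.meshgrid(range(512),range(384)); near=(abs(u-u0)<30)&(abs(v-v0)<25)
P=(Rc.T@(np.linalg.inv(K)@(np.stack([u.ravel(),v.ravel(),np.ones(u.size)])*d.ravel())-t[:,None])).T.reshape(384,512,3)
loc=(P-L)@R  # tool axes: -x, y, -z
y=near&(hsv[...,0]>18)&(hsv[...,0]<36)&(hsv[...,1]>90)&(P[...,2]>140)
k=y; print('yellow',k.sum(),'pix',u[k].mean(),v[k].mean(),P[k].mean(0),'rect',cv2.minAreaRect(np.stack([u[k],v[k]],1).astype(np.float32)))
f=near&(abs(loc[...,1])<10)&(loc[...,0]>-27)&(loc[...,0]<18)&(abs(loc[...,2])<30)
Q=P[f];c=Q.mean(0);n=np.linalg.svd(Q-c)[2][2];n*=np.sign(n[2]);print('plane',f.sum(),c,'normal',n,'want',PY,'off deg',np.degrees(np.arccos(n@PY)),'tool y',R[:,1])
g=near&(P[...,2]>140)&(abs(loc[...,1])<10)
print('in cam axes of label: fwd,px,up',((P[k].mean(0)-LENS)@np.stack([CAM,PX,UP],1)), 'frost extents tool x,z',loc[f][:,[0,2]].min(0),loc[f][:,[0,2]].max(0))
z=lambda im,u,v,w,h,k:cv2.resize(im[v:v+h,u:u+w,::-1],None,fx=k,fy=k,interpolation=cv2.INTER_CUBIC)
cv2.imwrite('pics/%s.png'%sys.argv[1],np.hstack([z(p,250,120,80,120,5),z(s,205,110,80,120,5)]))
E
python3 chk.py crop5
```

```text
at [583.6   6.8 190.9] turn [0. 0. 0.] shift [-0.  0.  0.] t 7.925 w 8.091379282205038 g 29.998888671398163
label pred [568.92 -30.88 202.96] [293.2  210.64] [252.19 201.25]
yellow 32 pix 284.15625 215.84375 [550.08  -4.59 274.33] rect ((281.243896484375, 219.69509887695312), (16.896024703979492, 31.252126693725586), 83.6598129272461)
plane 112 [562.2  -39.24 207.38] normal [ 0.69 -0.28  0.67] want [ 0.76 -0.2   0.62] off deg 6.724840000166639 tool y [ 0.76 -0.2   0.62]
in cam axes of label: fwd,px,up [126.2  -21.16  72.37] frost extents tool x,z [-22.9  -28.92] [ 5.85 22.7 ]
```

View pics/crop5.png

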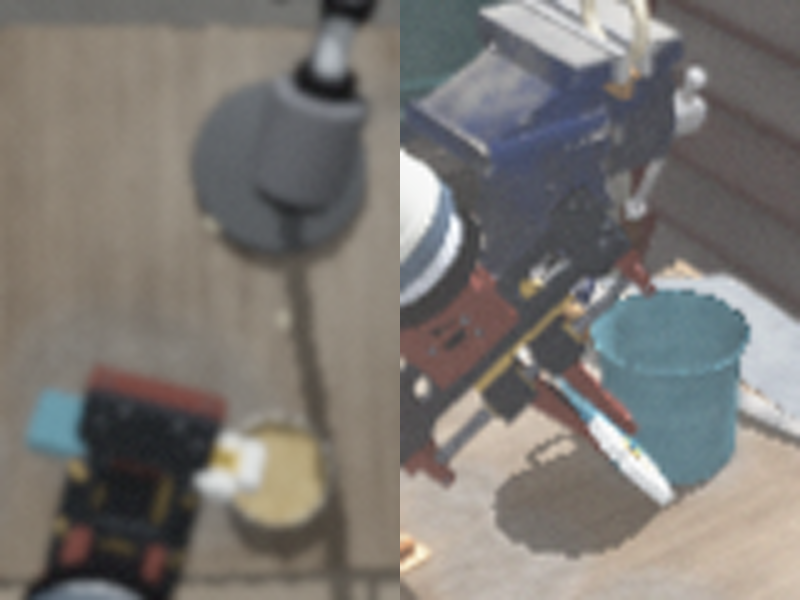

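The top crop shows the white end with the yellow label at about (232,460), partly hidden by the gripper, and the blue end at about (55,425). The notch is at the uppermost corner. I'll check the plate's ends against the prediction for any slip in the grip.

```bash
cat > chk2.py <<'E'
from h import *
np.set_printoptions(precision=1,suppress=True)
o=ctrl.get_obs(); R=Ro.from_rotvec(o['orientation']).as_matrix(); T=o['ee_pos']
p=np.load('top.npz')['p']; hsv=cv2.cvtColor(p,cv2.COLOR_RGB2HSV).astype(int)
W=lambda x,y,z:T+R@np.array([-(x+4.3),y,-(z-12)])
L=W(36,4,24)
def plate(u,v): # pixel -> plate x,z on label face
    c,d=ray('top',u,v); n=R[:,1]; X=c+d*((L-c)@n)/(d@n); q=R.T@(X-L); return np.array([36-q[0],24-q[2]])
S=hsv[...,1];V=hsv[...,2];H=hsv[...,0]
sub=np.zeros(S.shape,bool);sub[196:222,250:308]=1
for n,m in(('white',sub&(S<45)&(V>165)),('blue',sub&(H>85)&(H<110)&(S>80)&(V>110))):
    k,lab,st,ce=cv2.connectedComponentsWithStats(m.astype(np.uint8)); i=1+st[1:,4].argmax(); v,u=np.nonzero(lab==i)
    Q=np.array([plate(a,b) for a,b in zip(u,v)]); print(n,st[i],'x,z min',Q.min(0),'max',Q.max(0))
for xz in[(60,0),(60,50),(20,0),(20,50),(-60,50),(-60,0),(54,44)]: print(xz,proj('top',W(xz[0],4,xz[1])),proj('side',W(xz[0],-4,xz[1])))
m=np.zeros(S.shape,bool);m[204:218,292:304]=1;m&=(H>15)&(H<38)&(S>80);v,u=np.nonzero(m);Q=np.array([plate(a,b) for a,b in zip(u,v)]);print('label',list(zip(u,v))[:40],Q.min(0),Q.max(0),Q.mean(0))
big=lambda a:cv2.resize(a[...,::-1],None,fx=12,fy=12,interpolation=cv2.INTER_NEAREST)
s=np.load('side.npz')['p']
cv2.imwrite('pics/crop6.png',cv2.resize(np.hstack([p[195:225,250:310,::-1],np.zeros((30,2,3),np.uint8)]),None,fx=12,fy=12,interpolation=cv2.INTER_NEAREST))
E
python3 chk2.py
```

```text
white [290 206  14  13 102] x,z min [30.1 -1.6] max [61.1 58.9]
blue [257 199  10  11  80] x,z min [-58.    9.4] max [-32.3  55.7]
(60, 0) [303.  208.1] [258.2 212. ]
(60, 50) [301.4 218.4] [247.8 203.2]
(20, 0) [288.2 204.3] [253.  204.3]
(20, 50) [286.  214.5] [242.7 195.5]
(-60, 50) [255.3 206.5] [233.3 181.3]
(-60, 0) [258.7 196.7] [243.3 190. ]
(54, 44) [299.3 216.6] [248.3 203.1]
label [(np.int64(303), np.int64(206)), (np.int64(292), np.int64(210)), (np.int64(293), np.int64(210)), (np.int64(294), np.int64(210)), (np.int64(292), np.int64(211)), (np.int64(293), np.int64(211)), (np.int64(294), np.int64(211)), (np.int64(295), np.int64(211)), (np.int64(296), np.int64(211)), (np.int64(292), np.int64(212)), (np.int64(293), np.int64(212)), (np.int64(294), np.int64(212)), (np.int64(295), np.int64(212)), (np.int64(296), np.int64(212))] [ 32.6 -10.4] [59.1 31.8] [39.2 23.1]
```

View pics/crop6.png

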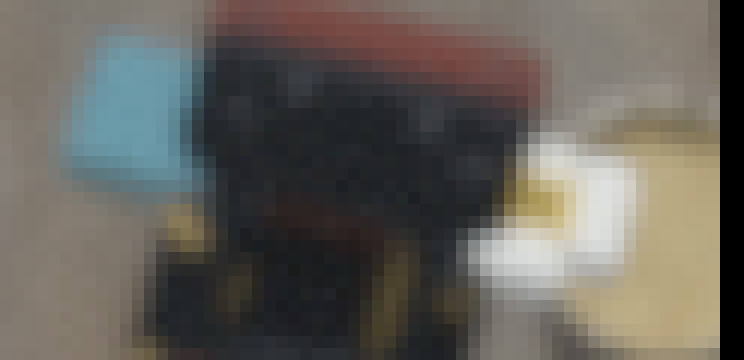

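The plate's ends match the prediction to about 1 px (2.5 mm), so it hasn't slipped or rotated. The notch is at the top right in this view, which is the upper edge. I'll let it settle, check the plain plate and hand in.

>>> servo_tool(
  rows=[
    [0,0,0,0,0,0,0],
    [0,0,0,0,0,0,0],
    [0,0,0,0,0,0,0],
    [0,0,0,0,0,0,0],
    [0,0,0,0,0,0,0],
    [0,0,0,0,0,0,0],
  ],
)

```text
t: 8.78
ee_pos: [583.8, 6.9, 191.1]
orientation: [2.029, 1.555, 0.538]
ft_force: [0.5, 0.2, -0.1]
width: 7.9
grasp_force: 30.0
```

```bash
python3 -c "
from h import *
a=cv2.imread('pics/top0.png'); p,d=grab('top')
goto(LENS+150*CAM-40.3*PX+(12-24)*UP-4*PY,RF)
D=cv2.absdiff(a,p[...,::-1]).max(2)
for n,(u,v,w,h) in dict(plain=(172,228,50,14),tin=(304,208,12,18),horn=(303,254,22,22),bone=(355,244,22,36),stand=(286,108,40,64)).items(): print(n,(D[v:v+h,u:u+w]>45).sum())
print(abs(ctrl.get_obs()['qvel']).max())
"
```

```text
at [583.8   6.8 191.1] turn [0.0043 0.0023 0.0002] shift [-0.0031  0.0005  0.0026] t 8.825 w 8.003504042163861 g 29.999066591262817
plain 0
tin 0
horn 3
bone 0
stand 0
0.0015629441185924106
```

```bash
python3 -c "
from workcell import ctrl
print(ctrl.close_job())"
```

```text
the job is handed in; nothing more can be done
None
```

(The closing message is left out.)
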